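# Push the sample rack home and drop the gate latch of the rack carrier

### The arm

A 6-joint arm with a two-finger parallel gripper is mounted at the origin on the work surface. World frame = base frame: x ahead of the robot, y to its left, z up, the work surface at z = 0. Lengths are in m, angles in rad, forces in N, time in s.
With the tool pointing down it reaches from about 0.35 to 0.775 m from the base axis. Payload 5.5 kg.
Tool frame: the origin (TCP) lies on the centre line of the jaws, within the pads' length; the fingertips stand 11 mm ahead of it and the grasp point (between the pads) lies 8 mm behind it (env.tip_reach is the distance from the TCP to the fingertips, in m); z points along the fingers, x is the direction in which the jaws open and shut, and the axes are right-handed (so a half turn about z gives the same grasp; the last joint's range is limited). The gripper opens to 85 mm and grips with 20 to 120 N. Pads are 22 mm wide; open, the fingers measure 114 mm over their backs; the gripper's body (76 mm by 85 mm) begins 54 mm behind the grasp point. The pads swing forward as they close: fully open they stand 13 mm farther back than shut.
Start: joints at [-1.307, 0.313, 0.046, 1.304, 0, 1.431], TCP at [0.226, -0.529, 0.215] pointing down, gripper open.
Joint ranges: [-2.76, 2.76], [-0.86, 1.69], [-1.03, 1.26], [-2.2, 2.34], [-1.47, 1.5], [-3.14, 3.14]. Speed limits (rad/s): [2.57, 2.57, 3.14, 3.14, 3.14, 3.14].

### API

Orientations are given as a unit quaternion [w, x, y, z].
In Python, from workcell import env gives the robot as it stands.
- The arm moves only by the tool carry_out, never from a script. Its argument "moves" is one flat list of numbers, 7 for each row, row after row: the gripper command: -1 is shut, 1 is fully open, values between are in proportion, then the shift along the tool's x, y, z in m, then the turn, a rotation vector about the tool's x, y, z in degrees. A call has exactly 5 rows; each row shifts and turns the pose as measured when the row begins, along the tool's axes as they then stand; what a row does not reach is not made up. A row lasts 1/8 s, in which the tool goes at most 62.5 mm and 10.7 degrees, less where a joint would pass 70% of its speed; a pose out of reach is approached as far as the arm can. A call is refused whole if a number of a shift passes 0.0625 or a number of a turn 10.7, either way. A call with a gripper value outside its range is refused whole. The fingers move at their own pace and stop on an object; "squeeze" is the grip in N (left out, the last holds). Time passes only in rows, so rows that do not move let the fingers close, or fill a call up. It gives the time, the measured TCP pose, the force and the opening at its end, in the units of the state.
- env.get_state(): the state, without advancing time (a new reading comes with each control period).
- env.read_camera(name): name is "scene" or "top" or "wrist"; returns the picture (384x512x3 uint8, red, green, blue); there is no depth.
- env.calibration(name): a dict with "camera_matrix" (3x3 intrinsics, pixels), "rvec" (rotation vector, rad) and "tvec" (3), from world to camera coordinates, as OpenCV has them; the wrist camera has in their place "hand_eye" (4x4, takes a point from camera to tool coordinates, whose origin is the TCP and whose axes are the tool frame's). Camera axes: x right, y down, z forward; pixel columns grow to the right and rows downward; lengths in m; the calibration is good to about 2 mm. A picture is of the moment at which its call begins: read the wrist's pose just before it. calibration takes no time and is no camera call.
- env.hand_in(): hands the job in, once; it reports no verdict.
The state is a dict: "clock": time; "joint_pos": joint angles; "qvel": joint speeds; "tau": joint torques, N m; "tcp_pos": TCP position; "orientation": TCP orientation; "wrist_force": force on the tool from outside, world axes, zero at the start; "ft_torque": the same for the moment, N m; "finger_gap": finger opening in m.
Only numpy, scipy, OpenCV 4.12 (cv2) and the standard library are available. Lean on these libraries where they do the work, as an engineer would, in place of code of your own. Each camera call takes 0.05 s, during which the arm holds its last target. There are 200 camera calls.

### The job

One grey tube rack is standing out of the open end of the steel rack carrier. Push it fully home against the back of its lane while the gate is still open, then lift the latch bar by its thumb tab, swing the gate shut with the bar up over the striker, and ease it in without forcing anything until the bar drops fully down into the catch notch behind the striker. Let go with the gate latched, and leave the other things on the bench alone.

Things in the scene. Friction and masses are not known exactly. Their poses are not given: they have to be found in the camera images.
- carrier: Steel rack carrier screwed to the bench. Origin at bench level; x runs along its two lanes from the open gate end (-x) to the closed back, z up. Base plate 4 mm thick, x -126 to +62, y -106 to +91 mm. Lanes at y = +28 and -28 mm between guides 25 mm high; back stop's inner face at x = +56 mm. Side walls at y = +-67 mm, 35 mm high. Gate hinge post 90 mm high. Shut, the gate lies across x = -77 mm.
- rack_a_mid (a point): Centre, half-way up, of the grey tube rack standing out of the open end, lane at carrier y = -28 mm. 116 mm long (x), 24 wide, 64 high, 0.2 to 0.42 kg; 3 capped tubes in its far places rise to 94 mm above its foot, the 2 places nearest the gate are empty. Starts 20 to 45 mm short; home, its far end meets the back stop and its centre is at carrier x = -2 mm. Slides with 1 to 4 N.
- rack_b_mid (a point): Centre, half-way up, of another rack of the same kind, already home in the lane at carrier y = +28 mm. Leave it.
- gate (a joint): Gate angle, rad: 0 nominally shut (square across the lanes), growing as its free end swings out from the lanes (clockwise from above). Starts 1.2 to 1.5, stays where left (hinge friction about 0.05 N m). Panel 10 mm thick, from 5 to 132 mm from the hinge axis, 12 to 85 mm above the bench; shut, its free end points to carrier -y. There is no stop at 0: it swings on to -0.09.
- gate_hinge (a point): Point on the gate's upright hinge axis, 72 mm above the bench (carrier x = -77, y = +72 mm). Its axes turn with the gate: -y points from the hinge to the gate's free end, +x is the side of the inner face (towards the lanes when shut).
- latch (a joint): Latch bar angle, rad: 0 level, down on its rest; grows as the nose is lifted, to 0.32 (guide staple). It falls back by its weight (0.16 kg). Steel bar 6 mm thick, 16 mm high on the gate's outer face, its centre plane 12 mm outside the gate's; it turns on a bolt 30 mm from the hinge axis, 72 mm above the bench; its nose ends 158 mm from the hinge axis.
- thumb_tab (a point): Point on the bar's thumb tab, a plate 8 mm thick (across the gate), 22 mm wide, standing up to 124 mm above the bench and free on both sides above the gate's top (85 mm). The point is 105 mm from the hinge axis, 12 mm outside the gate's centre plane, 108 mm high with the bar down; 75 mm along the bar from its bolt and 36 mm above it. x across the tab to the inner side, -y to the nose.
- keeper: Steel block at the carrier's corner, 70 x 32 x 48 mm, origin at its foot in the gate's nominal plane (carrier x -77, y -86). On it a notched bracket: striker (17 mm deep), catch notch 9 mm wide for the 6 mm bar, heel (18 mm deep); both tops 80 mm above the bench, 142 to 156 mm from the hinge. The bar's underside, down, is at 64 mm. Over 20 N on the bracket is forcing it.
- catch (a point): Drawing position of the notch's middle, at the striker's top (a mark fixed to the block, keeper x = -12 mm): there the bar falls in at gate angle 0. The bracket is screwed in slotted holes and really sits up to 8 mm either way along carrier x: not measured, find it by feel. The bar lies on striker or heel at latch angle 0.14; lying on the striker as the gate is eased in, it falls into the notch.
- loose_cap_mid (a point): Centre of a loose tube cap (17 mm across and high) on the bench near the carrier's gate end, clear of the gate's swing. Leave it.
- lone_tube_mid (a point): Middle of a capped tube lying on the bench, right of the carrier. Leave it.
- blue_rack_mid (a point): Middle of the large blue rack full of tubes (246 x 104 mm, tubes to 112 mm high), left of the carrier. Leave it.

How it is judged:
By the outcome, as a careful person would: the job done as asked, in the order asked, and still so for the second after the job is handed in, with the robot touching nothing.
It also fails if it takes over 62 s, if anything falls off the work surface, if the arm or the gripper's body presses on something with over 40 N, if the wrist force passes 120 N, or if a joint passes its speed limit or range.

## Working session

There is one attempt and no reset: what is moved stays moved. The work goes in short steps, Python scripts to look and compute and a tool call to move; the robot and the scene stay as the last step left them, time stands still between calls to the robot, and variables do not carry over. Pictures are saved under pics/ and viewed, about 8 in all and at most 12, crops included, and the job is handed in when it is done.

Besides the shell and the picture viewer there is one more tool, called after "Call:" as name(argument=value, ...) on one line, values as JSON. carry_out: Moves the arm, as the interface text tells. Its arguments: {"type":"object","properties":{"moves":{"type":"array"},"squeeze":{"type":"number"}},"required":["moves"]}

```bash
ls; mkdir -p pics; python3 - <<'E'
from workcell import env
import cv2
s=env.get_state();print(s)
for n in("scene","top"):
    im=env.read_camera(n);cv2.imwrite(f"pics/{n}0.png",im[:,:,::-1]);print(n,env.calibration(n))
print(env.calibration("wrist"),env.tip_reach)
E
```

```text
pics
{'clock': 0.0, 'joint_pos': array([-1.30657858e+00,  3.14019656e-01,  4.49576716e-02,  1.30361795e+00,
        2.65262654e-06,  1.43118020e+00]), 'qvel': array([-0.00091763,  0.00064517,  0.00038069,  0.00062486, -0.0003656 ,
       -0.00015314]), 'tau': array([ 3.77139542e-03, -4.80632865e+01,  2.98531634e+01,  1.95192784e-02,
        5.86844067e-05,  1.80145776e-05]), 'tcp_pos': array([ 0.22578026, -0.52820962,  0.21428925]), 'orientation': array([-6.24196755e-04,  8.34549420e-01, -5.50932281e-01, -7.05250375e-04]), 'wrist_force': array([ 0.64402069, -0.50124048,  0.01860658]), 'ft_torque': array([-0.01370518,  0.03447594,  0.00995485]), 'finger_gap': 0.08538660885472588}
scene {'camera_matrix': array([[406.13564326,   0.        , 258.8585097 ],
       [  0.        , 406.13564326, 185.39369859],
       [  0.        ,   0.        ,   1.        ]]), 'rvec': array([ 2.4846692 ,  0.87819076, -0.23623835]), 'tvec': array([-0.45880332, -0.25562486,  1.43932011])}
top {'camera_matrix': array([[429.48564489,   0.        , 259.6368463 ],
       [  0.        , 429.48564489, 187.12407506],
       [  0.        ,   0.        ,   1.        ]]), 'rvec': array([ 2.21681855, -2.17571775,  0.11639232]), 'tvec': array([-0.01710276,  0.57611032,  1.01465561])}
{'camera_matrix': array([[304.36114167,   0.        , 258.4673929 ],
       [  0.        , 304.36114167, 190.96936986],
       [  0.        ,   0.        ,   1.        ]]), 'hand_eye': array([[ 9.99998794e-01, -1.11575340e-03, -1.08015813e-03,
         4.58399124e-04],
       [ 1.40384925e-03,  9.46879341e-01,  3.21585981e-01,
        -8.34526417e-02],
       [ 6.63968762e-04, -3.21587110e-01,  9.46879765e-01,
        -1.59875758e-01],
       [ 0.00000000e+00,  0.00000000e+00,  0.00000000e+00,
         1.00000000e+00]])} 0.011
```

View pics/scene0.png

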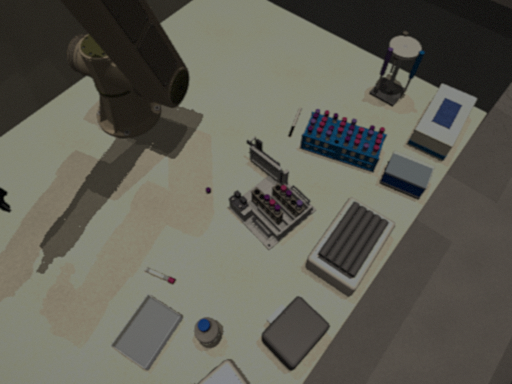

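View pics/top0.png

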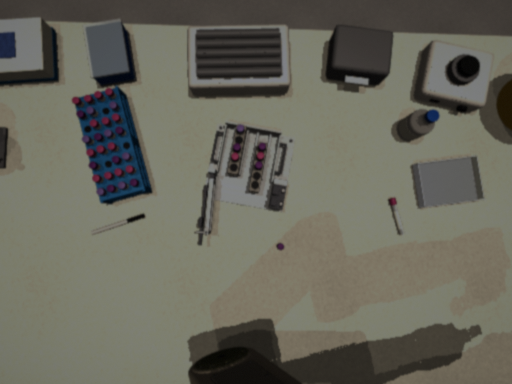

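```bash
cat > h.py <<'E'
import numpy as np,cv2
from workcell import env
def ray(cam,uv,z):
    c=env.calibration(cam);R=cv2.Rodrigues(c["rvec"])[0];t=c["tvec"].ravel()
    d=R.T@np.linalg.inv(c["camera_matrix"])@np.array([uv[0],uv[1],1.]);o=-R.T@t
    return o+d*(z-o[2])/d[2]
def proj(cam,P):
    c=env.calibration(cam);return cv2.projectPoints(np.array(P,float).reshape(-1,1,3),c["rvec"],c["tvec"],c["camera_matrix"],None)[0][:,0]
E
python3 - <<'E'
import cv2
a=cv2.imread("pics/top0.png")[115:250,185:305];a=cv2.resize(a,None,fx=4.4,fy=4.4,interpolation=cv2.INTER_CUBIC)
b=cv2.imread("pics/scene0.png")[130:250,215:325]
cv2.imwrite("pics/c1.png",cv2.convertScaleAbs(a,alpha=1.4))
from h import *
print(ray("top",(259,187),0))
E
```

```text
[ 0.57831548 -0.00538257  0.        ]
```

View pics/c1.png

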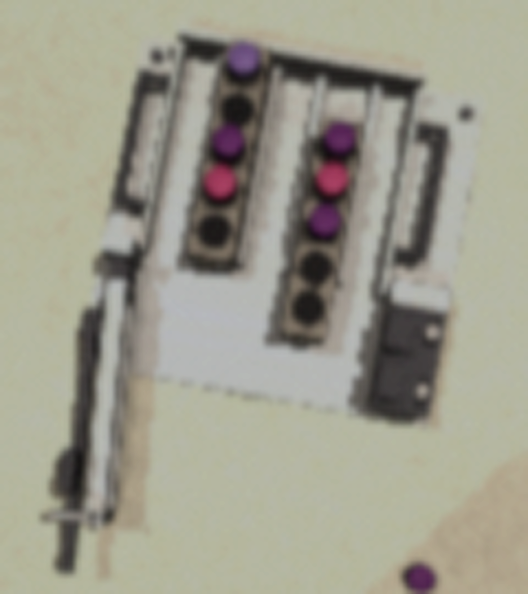

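```bash
python3 - <<'E'
from h import *
f=lambda u,v,z:ray("top",(185+u/4.4,115+v/4.4),z)
for n,u,v,z in [("A1",340,137,.098),("A3",325,220,.098),("B1",243,58,.098),("B3",228,143,.098),("B4",220,182,.098),("Ah4",316,266,.068),("Ah5",307,308,.068),("Bh5",213,230,.068),("nearR",430,420,.048),("plateFR",480,95,.004),("plateNL",145,375,.004),("hinge",115,265,.09),("nose",66,568,.072),("tab",68,465,.124),("gatefree",105,518,.085),("stopL",180,38,.03),("stopR",420,80,.03),("kfarL",390,300,.048),("kfarR",445,308,.048)]:
    print(n,np.round(f(u,v,z)[:2]*1000,1))
E
```

```text
A1 [663.3  -8.5]
A3 [620.3  -1.5]
B1 [703.1  42. ]
B3 [658.9  48.8]
B4 [638.7  52.4]
Ah4 [599.7   2. ]
Ah5 [577.5   6.3]
Bh5 [617.6  56.4]
nearR [520.5 -60.8]
plateFR [705.4 -90.3]
plateNL [543.6  94.5]
hinge [595.8 105.4]
nose [440.4 128. ]
tab [493.5 122.9]
gatefree [466.7 107.5]
stopL [728.   78.2]
stopR [707.8 -54.2]
kfarL [584.3 -38.4]
kfarR [580.6 -68. ]
```

```bash
cat >> h.py <<'E'
from scipy.spatial.transform import Rotation as Ro
def pose():
    s=env.get_state();return np.array(s["tcp_pos"]),Ro.from_quat(np.roll(s["orientation"],-1)),s
def Rdown(yaw): # tool down, tool x at world yaw
    c,s=np.cos(yaw),np.sin(yaw);return Ro.from_matrix(np.array([[c,s,0],[s,-c,0],[0,0,-1.]]))
def rows(way,p0=None,R0=None):
    "way: list of (p,R); prints tool-frame rows"
    if p0 is None:p0,R0,_=pose()
    for p,R in way:
        d=R0.inv().apply(np.array(p)-p0);w=(R0.inv()*R).as_rotvec(degrees=True)
        print(np.round(d,4).tolist(),np.round(w,1).tolist());p0,R0=np.array(p),R
def line(p,R,n):
    p0,R0,_=pose();w=(R0.inv()*R).as_rotvec()
    return [(p0+(np.array(p)-p0)*k/n,R0*Ro.from_rotvec(w*k/n)) for k in range(1,n+1)]
E
python3 - <<'E'
from h import *
rows(line([.53,.025,.25],Rdown(np.radians(81)),15))
E
```

```text
[-0.026, -0.0331, -0.0023] [-0.0, 0.0, -9.9]
[-0.0199, -0.0371, -0.0023] [-0.0, 0.0, -9.9]
[-0.0133, -0.04, -0.0023] [-0.0, 0.0, -9.9]
[-0.0062, -0.0416, -0.0023] [-0.0, 0.0, -9.9]
[0.001, -0.0421, -0.0023] [-0.0, 0.0, -9.9]
[0.0082, -0.0413, -0.0024] [-0.0, 0.0, -9.9]
[0.0151, -0.0393, -0.0024] [-0.0, 0.0, -9.9]
[0.0216, -0.0361, -0.0024] [-0.0, 0.0, -9.9]
[0.0275, -0.0319, -0.0024] [-0.0, 0.0, -9.9]
[0.0326, -0.0267, -0.0024] [-0.0, 0.0, -9.9]
[0.0366, -0.0207, -0.0024] [-0.0, 0.0, -9.9]
[0.0396, -0.0141, -0.0024] [-0.0, 0.0, -9.9]
[0.0415, -0.0071, -0.0024] [-0.0, 0.0, -9.9]
[0.0421, 0.0001, -0.0024] [-0.0, 0.0, -9.9]
[0.0415, 0.0073, -0.0024] [-0.0, 0.0, -9.9]
```

Call:
carry_out(moves=[-1,-0.026,-0.033,-0.003,0,0,-9.9,-1,-0.02,-0.037,-0.003,0,0,-9.9,-1,-0.013,-0.04,-0.003,0,0,-9.9,-1,-0.006,-0.042,-0.003,0,0,-9.9,-1,0.001,-0.042,-0.003,0,0,-9.9], squeeze=20)

```text
clock: 0.72
tcp_pos: [0.326, -0.339, 0.2267]
orientation: [-0.003, 0.99, -0.14, -0.002]
wrist_force: [0.3, 0.0, -0.6]
finger_gap: -0.0002
```

Call:
carry_out(moves=[-1,0.008,-0.041,-0.003,0,0,-9.9,-1,0.015,-0.039,-0.003,0,0,-9.9,-1,0.022,-0.036,-0.003,0,0,-9.9,-1,0.028,-0.032,-0.003,0,0,-9.9,-1,0.033,-0.027,-0.003,0,0,-9.9])

```text
clock: 1.35
tcp_pos: [0.4223, -0.1435, 0.2418]
orientation: [-0.005, 0.954, 0.301, -0.001]
wrist_force: [1.7, 0.1, 0.7]
finger_gap: 0.0002
```

```bash
python3 - <<'E'
from h import *
print(pose()[0],pose()[2]["joint_pos"])
rows(line([.53,.025,.25],Rdown(np.radians(81)),5))
E
```

```text
[ 0.42227254 -0.1434735   0.24180329] [-0.51167221  0.06179366 -0.19962573  1.31711922  0.00525267  0.44804644]
[0.037, -0.0153, -0.0014] [-0.1, -0.1, -9.2]
[0.0389, -0.0091, -0.0015] [-0.1, -0.1, -9.2]
[0.0399, -0.0028, -0.0016] [-0.1, -0.1, -9.2]
[0.0398, 0.0036, -0.0016] [-0.1, -0.1, -9.2]
[0.0387, 0.0099, -0.0016] [-0.1, -0.1, -9.2]
```

Call:
carry_out(moves=[-1,0.037,-0.015,-0.002,0,0,-9.2,-1,0.039,-0.009,-0.002,0,0,-9.2,-1,0.04,-0.003,-0.002,0,0,-9.2,-1,0.04,0.004,-0.002,0,0,-9.2,-1,0.039,0.01,-0.002,0,0,-9.2])

```text
clock: 1.98
tcp_pos: [0.5303, 0.0333, 0.2517]
orientation: [-0.005, 0.751, 0.66, 0.0]
wrist_force: [0.7, 0.3, -0.8]
finger_gap: 0.0
```

```bash
cat >> h.py <<'E'
def wshot(name):
    p,R,s=pose();im=env.read_camera("wrist")[:,:,::-1].copy();cv2.imwrite(f"pics/{name}.png",im)
    np.savez(f"pics/{name}.npz",p=p,q=R.as_quat());return im
def wcam(name):
    z=np.load(f"pics/{name}.npz");T=np.eye(4);T[:3,:3]=Ro.from_quat(z["q"]).as_matrix();T[:3,3]=z["p"]
    c=env.calibration("wrist");return c["camera_matrix"],T@c["hand_eye"]
def wray(name,uv,z):
    K,T=wcam(name);d=T[:3,:3]@np.linalg.inv(K)@np.array([uv[0],uv[1],1.]);o=T[:3,3];return o+d*(z-o[2])/d[2]
E
python3 - <<'E'
from h import *
im=wshot("w1");print(pose()[0],pose()[2]["joint_pos"])
cv2.imwrite("pics/w1b.png",cv2.convertScaleAbs(cv2.resize(im,None,fx=1.5625,fy=1.5625,interpolation=cv2.INTER_CUBIC),alpha=1.5))
E
```

```text
[0.53248281 0.0368079  0.25153347] [-0.08794443  0.22893933  0.02166123  1.36933317  0.01085766  0.03249111]
```

View pics/w1b.png

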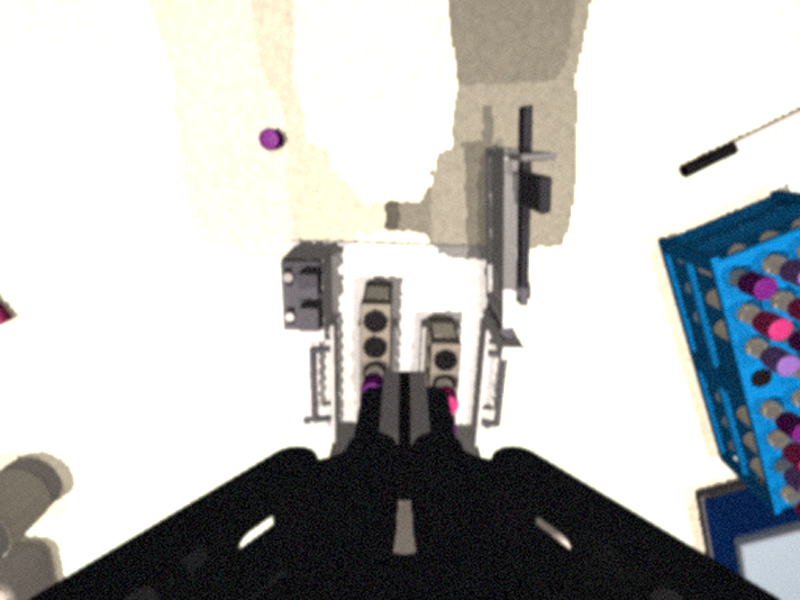

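```bash
python3 - <<'E'
from h import *
c0=np.array([656.4,20.8]);yaw=np.radians(-9.3);M=np.array([[np.cos(yaw),np.sin(yaw)],[-np.sin(yaw),np.cos(yaw)]])
for n,u,v,z in [("Ah5",376,320,.068),("Ah4",374,347,.068),("Bh5",445,359,.068),("Afront",377,302,.068),("Bfront",443,340,.068),("plateN1",335,243,.004),("plateN2",487,243,.004),("tooth1",300,268,.08),("tooth2",300,305,.08),("tooth1 end",313,268,.08),("kNL",285,255,.048),("kFL",285,327,.048),("kFR",322,327,.048),("nose",525,107,.08),("bolt-end bar",523,298,.08),("tabtop",548,194,.124),("tabbase",527,193,.085),("gatefree",501,148,.085),("gate hinge end",508,290,.085),("post",512,338,.09),("wallL",335,330,.035),("wallR",479,330,.035)]:
    w=wray("w1",(u*.64,v*.64),z)[:2]*1000;print(n,np.round(w,1),np.round(M@(w-c0),1))
E
```

```text
Ah5 [577.8   6.7] [-75.3 -26.6]
Ah4 [600.1   1.8] [-52.5 -27.8]
Bh5 [618.   56.3] [-43.7  28.8]
Afront [563.4   9.7] [-90. -26.]
Bfront [601.4  56.4] [-60.   26.2]
plateN1 [526.  -24.6] [-121.3  -65.9]
plateN2 [543.4 106.6] [-125.3   66.4]
tooth1 [526.6 -40.3] [-118.3  -81.2]
tooth2 [554.2 -45.8] [-90.1 -82.3]
tooth1 end [527.8 -31. ] [-118.6  -71.9]
kNL [522.1 -57.7] [-119.9  -99.2]
kFL [581.4 -70.3] [ -59.3 -102. ]
kFR [585.4 -40.2] [-60.2 -71.7]
nose [439.7 125.9] [-230.9   68.7]
bolt-end bar [570.6 117.9] [-100.4   81.9]
tabtop [491.2 126.1] [-180.1   77.2]
tabbase [494.2 123.3] [-176.6   74.9]
gatefree [462.9 107.7] [-205.    54.5]
gate hinge end [561.3 106.3] [-107.7   69. ]
post [596.9 106. ] [-72.5  74.4]
wallL [594.4 -32.7] [-52.5 -62.8]
wallR [610.8  89.2] [-56.1  60.2]
```

```bash
cat >> h.py <<'E'
c0=np.array([.6564,.0208]);yc=np.radians(-9.3);ex=np.array([np.cos(yc),np.sin(yc)]);ey=np.array([-np.sin(yc),np.cos(yc)])
def W(x,y,z):return np.r_[c0+x*ex+y*ey,z]
def C(p):d=np.array(p)[:2]-c0;return np.round([1e3*d@ex,1e3*d@ey],1)
E
python3 - <<'E'
from h import *
rows(line(W(-.118,-.0275,.046),Rdown(yc+np.pi/2),5))
E
```

```text
[-0.0051, 0.0014, 0.041] [-0.1, -0.1, 0.5]
[-0.005, 0.0014, 0.0411] [-0.1, -0.1, 0.5]
[-0.0049, 0.0014, 0.0411] [-0.1, -0.1, 0.5]
[-0.0049, 0.0014, 0.0411] [-0.1, -0.1, 0.5]
[-0.0048, 0.0014, 0.0411] [-0.1, -0.1, 0.5]
```

Call:
carry_out(moves=[-1,-0.009,0.001,0.03,-0.1,-0.1,0.5,-1,-0.009,0.001,0.045,-0.1,-0.1,0.5,-1,-0.007,0.001,0.045,-0.1,-0.1,0.5,-1,0,0.001,0.045,-0.1,-0.1,0.5,-1,0,0,0.038,-0.1,-0.1,0.5])

```text
clock: 2.65
tcp_pos: [0.5359, 0.0138, 0.0444]
orientation: [0.003, 0.762, 0.647, 0.003]
wrist_force: [1.1, -0.1, -0.0]
finger_gap: -0.0001
```

```bash
python3 - <<'E'
from h import *
p,R,s=pose();print(p,C(p),s["wrist_force"])
rows(line(W(-.075,-.0275,.046),Rdown(yc+np.pi/2),5))
E
```

```text
[0.53586531 0.01376838 0.04442561] [-117.8  -26.4] [ 1.0948281 -0.1080252 -0.0428023]
[-0.0002, 0.0086, -0.0002] [0.1, -0.0, -0.0]
[-0.0002, 0.0086, -0.0003] [0.1, -0.0, -0.0]
[-0.0002, 0.0086, -0.0003] [0.1, -0.0, -0.0]
[-0.0002, 0.0086, -0.0003] [0.1, -0.0, -0.0]
[-0.0002, 0.0086, -0.0003] [0.1, -0.0, -0.0]
```

Call:
carry_out(moves=[-1,0,0.009,0,0,0,0,-1,0,0.009,0,0,0,0,-1,0,0.009,0,0,0,0,-1,0,0.008,0,0,0,0,-1,0,0.004,0,0,0,0])

```text
clock: 3.28
tcp_pos: [0.5758, 0.0069, 0.0459]
orientation: [0.001, 0.763, 0.647, 0.002]
wrist_force: [-1.8, 0.2, -0.3]
finger_gap: 0.0001
```

Call:
carry_out(moves=[-1,0,0.002,0,0,0,0,-1,0,0.002,0,0,0,0,-1,0,0.002,0,0,0,0,-1,0,0.001,0,0,0,0,-1,0,0.001,0,0,0,0])

```text
clock: 3.9
tcp_pos: [0.5836, 0.0057, 0.0462]
orientation: [0.001, 0.763, 0.647, 0.002]
wrist_force: [-2.4, 0.7, -0.6]
finger_gap: 0.0001
```

```bash
python3 - <<'E'
from h import *
p,R,s=pose();print(p,C(p),s["wrist_force"])
E
```

```text
[0.58362538 0.00566403 0.046227  ] [-69.4 -26.7] [-2.35553636  0.69260492 -0.5792273 ]
```

Call:
carry_out(moves=[-1,0,0.001,0,0,0,0,-1,0,0.001,0,0,0,0,-1,0,0.001,0,0,0,0,-1,0,0.001,0,0,0,0,-1,0,0.001,0,0,0,0])

```text
clock: 4.53
tcp_pos: [0.5844, 0.0055, 0.0448]
orientation: [-0.002, 0.762, 0.647, -0.001]
wrist_force: [-4.1, 0.4, 0.7]
finger_gap: 0.0001
```

Call:
carry_out(moves=[-1,0,0.003,0,0,0,0,-1,0,0.003,0,0,0,0,-1,0,0.003,0,0,0,0,-1,0,0.003,0,0,0,0,-1,0,0.003,0,0,0,0])

```text
clock: 5.15
tcp_pos: [0.5837, 0.0056, 0.0436]
orientation: [-0.012, 0.762, 0.647, -0.01]
wrist_force: [-11.1, 1.4, 7.1]
finger_gap: -0.0
```

```bash
python3 - <<'E'
from h import *
p,R,s=pose();print(p,C(p),s["wrist_force"])
E
```

```text
[0.58365315 0.00561528 0.04360814] [-69.3 -26.7] [-11.10042136   1.37471333   7.11330237]
```

```bash
sed -i 's/^c0=.*$/c0=np.array([.6581,.0205]);yc=np.radians(-9.3);ex=np.array([np.cos(yc),np.sin(yc)]);ey=np.array([-np.sin(yc),np.cos(yc)])/' h.py; cat >> h.py <<'E'
H=W(-.077,.072,0)[:2]
def tab(g,th=0.,r=.105,hz=.103,off=.012):
    "TCP pose gripping the tab at gate angle g, latch th; hz height with bar down"
    a=r-.030;b=hz-.072;u=.030+a*np.cos(th)-b*np.sin(th);z=.072+a*np.sin(th)+b*np.cos(th)
    n=yc-g;inn=np.array([np.cos(n),np.sin(n)]);out=-inn;fr=np.array([np.sin(n),-np.cos(n)])
    return np.r_[H+u*fr+off*out,z],Rdown(n+np.pi)*Ro.from_rotvec([th,0,0])
E
python3 - <<'E'
from h import *
p0,R0,_=pose();print(tab(1.47)[0])
p,R=tab(1.47);p=p.copy();
P1=p0-np.r_[ex*.012,0]; P2=p0-np.r_[ex*.03,-.03];P3=P2+[-.005,0.005,.05];P4=P3+[-.005,0.01,.05];P5=P4+[-.01,.03,.03]
way=[(P1,R0),(P2,R0),(P3,R0),(P4,R0),(P5,R0)]
p[2]=.2
for k in range(1,6):way.append((P5+(p-P5)*k/5,Ro.from_quat(R0.as_quat())*Ro.from_rotvec((R0.inv()*R).as_rotvec()*k/5)))
rows(way)
E
```

```text
[0.48968398 0.12242986 0.103     ]
[-0.0, -0.012, 0.0004] [0.0, 0.0, 0.0]
[0.0, -0.019, -0.0294] [0.0, 0.0, 0.0]
[0.0041, -0.0073, -0.0498] [0.0, 0.0, 0.0]
[0.0091, -0.0082, -0.0498] [0.0, 0.0, 0.0]
[0.028, -0.0157, -0.0295] [0.0, 0.0, 0.0]
[0.0118, -0.0109, 0.0011] [-0.4, -0.0, -1.2]
[0.012, -0.0107, 0.001] [-0.4, -0.0, -1.2]
[0.0122, -0.0104, 0.0009] [-0.4, -0.0, -1.2]
[0.0124, -0.0102, 0.0009] [-0.4, -0.0, -1.2]
[0.0126, -0.0099, 0.0008] [-0.4, -0.0, -1.2]
```

Call:
carry_out(moves=[-1,0,-0.012,0,0,0,0,-1,0,-0.019,-0.029,0,0,0,-1,0.004,-0.007,-0.05,0,0,0,-1,0.009,-0.008,-0.05,0,0,0,-1,0.028,-0.016,-0.03,0,0,0])

```text
clock: 5.78
tcp_pos: [0.5363, 0.0543, 0.2082]
orientation: [-0.009, 0.763, 0.646, -0.007]
wrist_force: [0.4, 1.4, -0.6]
finger_gap: 0.0001
```

Call:
carry_out(moves=[-0.3,0.012,-0.011,0.001,-0.4,0,-1.2,-0.3,0.012,-0.011,0.001,-0.4,0,-1.2,-0.3,0.012,-0.01,0.001,-0.4,0,-1.2,-0.3,0.012,-0.01,0.001,-0.4,0,-1.2,-0.3,0.012,-0.01,0.001,-0.4,0,-1.2])

```text
clock: 6.4
tcp_pos: [0.4912, 0.1236, 0.2033]
orientation: [0.007, 0.726, 0.687, 0.008]
wrist_force: [0.2, -0.1, -0.6]
finger_gap: 0.0299
```

```bash
python3 - <<'E'
from h import *
im=wshot("w2");p,R,s=pose();print(p,R.as_matrix().round(3),s["finger_gap"])
cv2.imwrite("pics/w2b.png",cv2.convertScaleAbs(cv2.resize(im,None,fx=1.5625,fy=1.5625,interpolation=cv2.INTER_CUBIC),alpha=1.7))
E
```

```text
[0.48961427 0.12486694 0.20320777] [[ 0.053  0.998  0.02 ]
 [ 0.999 -0.053  0.001]
 [ 0.002  0.019 -1.   ]] 0.029624441807364035
```

View pics/w2b.png

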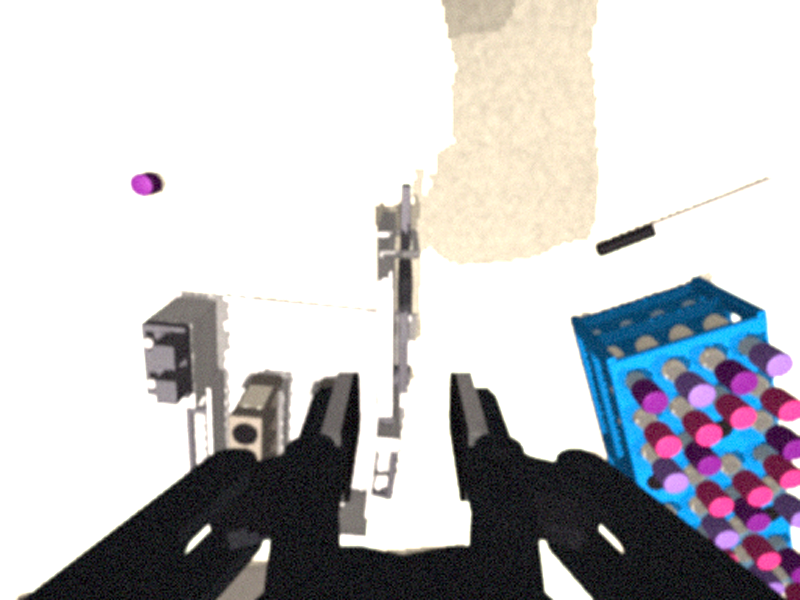

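```bash
python3 - <<'E'
from h import *
def wproj(name,P):
    K,T=wcam(name);q=np.linalg.inv(T)@np.r_[P,1];q=K@q[:3];return np.round(q[:2]/q[2]/.64,1)
for g in(1.43,1.47):
  for r,z,o in [(.158,.08,.012),(.116,.124,.012),(.094,.124,.008),(.094,.124,.016),(.132,.085,0),(.005,.085,0),(.030,.08,.012)]:
    print(g,r,z,o,wproj("w2",tab(g,0,r,z,o)[0]))
for n,u,v,z in [("nose",406,187,.08),("tabtop hinge",407,312,.124),("bar far end",402,388,.08),("gate free",393,208,.085)]:
    p=wray("w2",(u*.64,v*.64),z);print(n,p.round(4),C(p))
im=cv2.imread("pics/w2.png")
cv2.imwrite("pics/w2k.png",cv2.convertScaleAbs(np.hstack([cv2.resize(im[180:270,75:155],None,fx=5,fy=5,interpolation=cv2.INTER_CUBIC),cv2.resize(im[115:255,230:290],None,fx=3.215,fy=3.215,interpolation=cv2.INTER_CUBIC)[:450]]),alpha=2))
E
```

```text
1.43 0.158 0.08 0.012 [391.2 182.1]
1.43 0.116 0.124 0.012 [392.8 273.8]
1.43 0.094 0.124 0.008 [387.1 313.3]
1.43 0.094 0.124 0.016 [401.9 312.8]
1.43 0.132 0.085 0 [372.5 229. ]
1.43 0.005 0.085 0 [383.2 414.3]
1.43 0.03 0.08 0.012 [399.6 377.5]
1.47 0.158 0.08 0.012 [402.2 182.8]
1.47 0.116 0.124 0.012 [401.7 274.6]
1.47 0.094 0.124 0.008 [394.1 313.8]
1.47 0.094 0.124 0.016 [409.  313.8]
1.47 0.132 0.085 0 [381.5 228.9]
1.47 0.005 0.085 0 [383.5 414.3]
1.47 0.03 0.08 0.012 [401.4 378.1]
nose [0.4393 0.1278 0.08  ] [-233.2   70.5]
tabtop hinge [0.4998 0.1248 0.124 ] [-173.1   77.3]
bar far end [0.5721 0.1178 0.08  ] [-100.6   82.1]
gate free [0.4502 0.1196 0.085 ] [-221.2   64.2]
```

View pics/w2k.png

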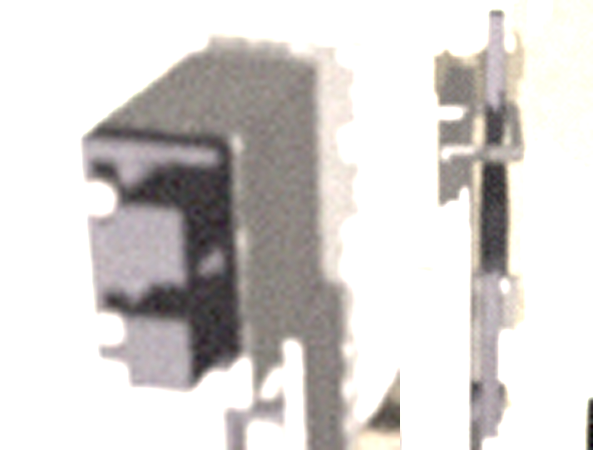

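```bash
python3 - <<'E'
from h import *
for n,u,v in [("str near",140,205),("str far",140,286),("heel near",145,317),("heel far",150,386),("str near R",183,207),("str far R",187,286),("heel nearR",187,319),("heel farR",190,386)]:
    p=wray("w2",(75+u/5,180+v/5),.08);print(n,C(p))
p,R,s=pose();print(p,s["clock"])
P,Rt=tab(1.48);print(P)
rows(line(P,Rt,5))
E
```

```text
str near [-115.7  -77.5]
str far [-96.9 -78.8]
heel near [-89.6 -78.2]
heel far [-72.8 -78.3]
str near R [-116.2  -68.9]
str far R [-97.9 -69.1]
heel nearR [-90.  -69.5]
heel farR [-73.7 -69.8]
[0.48961427 0.12486694 0.20320777] 6.45
[0.48987351 0.12346955 0.103     ]
[-0.0003, -0.0003, 0.02] [0.2, -0.0, 0.2]
[-0.0003, -0.0002, 0.02] [0.2, -0.0, 0.2]
[-0.0003, -0.0002, 0.02] [0.2, -0.0, 0.2]
[-0.0003, -0.0001, 0.02] [0.2, -0.0, 0.2]
[-0.0003, -0.0, 0.02] [0.2, -0.0, 0.2]
```

Call:
carry_out(moves=[-0.3,0,0,0.02,0.2,0,0.2,-0.3,0,0,0.02,0.2,0,0.2,-0.3,0,0,0.02,0.2,0,0.2,-0.3,0,0,0.02,0.2,0,0.2,-0.3,0,0,0.019,0.2,0,0.2])

```text
clock: 7.08
tcp_pos: [0.4911, 0.1265, 0.102]
orientation: [0.001, 0.731, 0.683, 0.002]
wrist_force: [0.4, -0.1, -0.4]
finger_gap: 0.0298
```

Call:
carry_out(moves=[-0.6,0,0,0,0,0,0,-0.7,0,0,0,0,0,0,-1,0,0,0,0,0,0,-1,0,0,0,0,0,0,-1,0,0,0,0,0,0], squeeze=25)

```text
clock: 7.7
tcp_pos: [0.4905, 0.1257, 0.1019]
orientation: [0.002, 0.731, 0.683, 0.001]
wrist_force: [-0.3, -1.1, -2.9]
finger_gap: 0.0072
```

```bash
python3 - <<'E'
from h import *
im=wshot("w3");p,R,s=pose();print(p,R.as_matrix().round(3),s["finger_gap"],s["wrist_force"],s["ft_torque"])
cv2.imwrite("pics/w3b.png",cv2.convertScaleAbs(cv2.resize(im[100:384,130:390],None,fx=2,fy=2,interpolation=cv2.INTER_CUBIC),alpha=1.7))
E
```

```text
[0.49044058 0.12570932 0.10187693] [[ 0.068  0.998  0.004]
 [ 0.998 -0.068 -0.001]
 [-0.     0.004 -1.   ]] 0.007002217641549208 [-0.16620495 -1.42643501 -3.16488014] [-0.33637356  0.01103099 -0.2104628 ]
```

View pics/w3b.png

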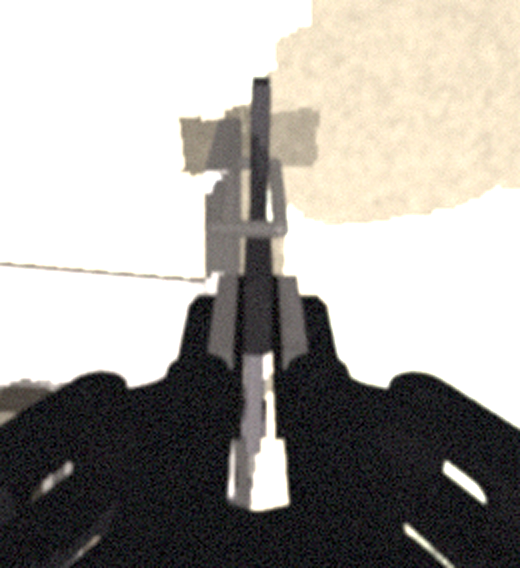

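```bash
python3 - <<'E'
from h import *
w=[tab(1.5,t,hz=.102) for t in np.arange(0,.26,.05)]
rows(w[1:],*w[0])
E
```

```text
[-0.0, 0.0016, -0.0037] [2.9, 0.0, -0.0]
[-0.0, 0.0016, -0.0037] [2.9, -0.0, 0.0]
[0.0, 0.0016, -0.0037] [2.9, 0.0, -0.0]
[-0.0, 0.0016, -0.0037] [2.9, -0.0, -0.0]
[-0.0, 0.0016, -0.0037] [2.9, 0.0, 0.0]
```

Call:
carry_out(moves=[-1,0,0.0016,-0.0037,2.9,0,0,-1,0,0.0016,-0.0037,2.9,0,0,-1,0,0.0016,-0.0037,2.9,0,0,-1,0,0.0016,-0.0037,2.9,0,0,-1,0,0.0016,-0.0037,2.9,0,0], squeeze=25)

```text
clock: 8.38
tcp_pos: [0.5003, 0.1246, 0.12]
orientation: [-0.093, 0.725, 0.677, -0.087]
wrist_force: [0.1, -1.0, -3.2]
finger_gap: 0.0072
```

```bash
cat >> h.py <<'E'
def est():
    "gate angle, latch tilt from the tool's pose, position in the gate frame"
    p,R,s=pose();m=R.as_matrix();x=-m[:,0];g=yc-np.arctan2(x[1],x[0]);th=np.arcsin(m[0:2,2]@[-x[1],x[0]]*1)
    d=p[:2]-H;ga=np.arctan2(d@(-ex),d@(-ey));r=np.hypot(*d)
    print("g_tool %.3f"%g,"g_pos %.3f"%(ga+np.arctan2(-.012,r)),"tilt %.3f"%th,"r %.4f"%r,"p",p.round(4),"gap %.4f"%s["finger_gap"],"F",s["wrist_force"].round(1),"T",s["ft_torque"].round(2),"t",s["clock"],"q",s["joint_pos"].round(2))
E
python3 -c "
from h import *
est()"
```

```text
g_tool 1.477 g_pos 1.501 tilt -0.255 r 0.0957 p [0.5003 0.1246 0.12  ] gap 0.0072 F [ 0.1 -1.  -3.2] T [-0.28 -0.24 -0.06] t 8.375 q [ 0.07  0.46 -0.01  1.36  0.03  0.13]
```

```bash
python3 - <<'E'
from h import *
gs=1.49-.12*np.arange(11)
w=[tab(g,.255,hz=.102) for g in gs[:4]]
rows(w[1:],*w[0])
E
```

```text
[-0.0115, -0.0007, 0.0002] [-0.0, -1.7, -6.7]
[-0.0115, -0.0007, 0.0002] [-0.0, -1.7, -6.7]
[-0.0115, -0.0007, 0.0002] [-0.0, -1.7, -6.7]
```

Call:
carry_out(moves=[-1,-0.0115,-0.0007,0.0002,0,-1.7,-6.7,-1,-0.0115,-0.0007,0.0002,0,-1.7,-6.7,-1,-0.0115,-0.0007,0.0002,0,-1.7,-6.7,-1,-0.0115,-0.0007,0.0002,0,-1.7,-6.7,-1,-0.0115,-0.0007,0.0002,0,-1.7,-6.7])

```text
clock: 9.0
tcp_pos: [0.506, 0.0665, 0.1201]
orientation: [-0.066, 0.482, 0.866, -0.112]
wrist_force: [0.1, -1.2, -1.0]
finger_gap: 0.0075
```

```bash
python3 -c "
from h import *
est()"
```

```text
g_tool 0.855 g_pos 0.880 tilt -0.260 r 0.0954 p [0.506  0.0665 0.1201] gap 0.0075 F [ 0.1 -1.2 -1. ] T [-0.14 -0.26 -0.12] t 9.0 q [ 0.05  0.45 -0.03  1.33 -0.12 -0.49]
```

Call:
carry_out(moves=[-1,-0.0115,-0.0007,0.0002,0,-1.7,-6.7,-1,-0.0115,-0.0007,0.0002,0,-1.7,-6.7,-1,-0.0115,-0.0007,0.0002,0,-1.7,-6.7,-1,-0.0115,-0.0007,0.0002,0,-1.7,-6.7,-1,-0.009,-0.0005,0.0002,0,-1.3,-5.2])

```text
clock: 9.62
tcp_pos: [0.5433, 0.0236, 0.1204]
orientation: [-0.032, 0.207, 0.97, -0.124]
wrist_force: [0.7, -1.9, -1.6]
finger_gap: 0.0071
```

```bash
python3 - <<'E'
from h import *
est()
im=wshot("w4")
cv2.imwrite("pics/w4b.png",cv2.convertScaleAbs(cv2.resize(im[50:290,130:390],None,fx=2.5,fy=2.5,interpolation=cv2.INTER_CUBIC),alpha=1.6))
E
```

```text
g_tool 0.260 g_pos 0.273 tilt -0.256 r 0.0949 p [0.5433 0.0236 0.1204] gap 0.0071 F [ 0.7 -1.9 -1.6] T [-0.17 -0.07 -0.09] t 9.625 q [ 0.03  0.42 -0.07  1.21 -0.23 -1.11]
```

View pics/w4b.png

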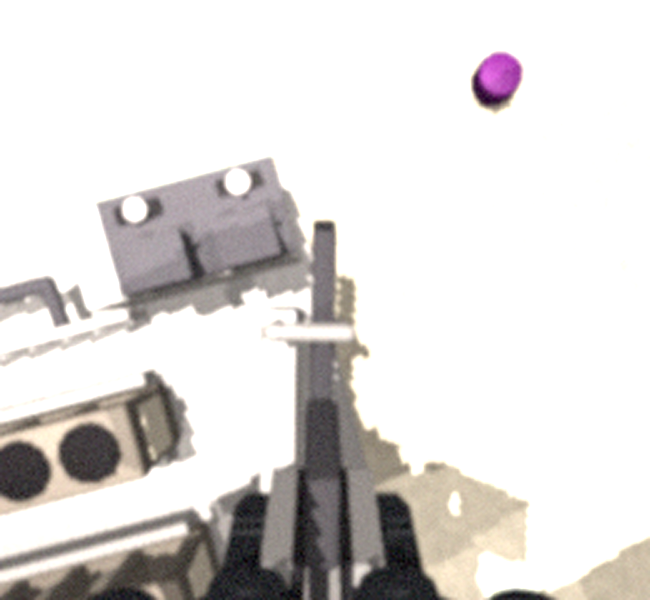

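```bash
python3 - <<'E'
from h import *
for n,u,v,z in [("striker/notch",199,258,.08),("notch c",191,260,.08),("heel/notch",183,262,.08),("striker near",283,232,.08),("heel far",118,280,.08),("nose",323,223,.112),("bar by staple",321,322,.072+.008+.085*.25)]:
    p=wray("w4",(130+u/2.5,50+v/2.5),z);d=p[:2]-H;r=np.hypot(*d);print(n,C(p),"r %.4f"%r,"g %.3f"%(np.arctan2(d@-ex,d@-ey)-np.arcsin(.012/r)))
E
```

```text
striker/notch [-93.5 -73.7] r 0.1466 g 0.031
notch c [-91.2 -73.7] r 0.1464 g 0.015
heel/notch [-88.9 -73.8] r 0.1463 g -0.001
striker near [-118.3  -74.6] r 0.1523 g 0.195
heel far [-69.8 -73.6] r 0.1458 g -0.132
nose [-128.5  -71.2] r 0.1522 g 0.267
bar by staple [-122.   -48.1] r 0.1283 g 0.265
```

```bash
python3 - <<'E'
from h import *
w=[tab(g,.255,hz=.102) for g in (.268,.215,.162,.11)]
rows(w[1:],*w[0])
w=[tab(.11,t,hz=.102) for t in (.255,.23,.205,.18,.155,.13)]
rows(w[1:],*w[0])
E
```

```text
[-0.005, -0.0005, 0.0001] [0.0, -0.8, -2.9]
[-0.005, -0.0005, 0.0001] [0.0, -0.8, -2.9]
[-0.005, -0.0005, 0.0001] [-0.0, -0.8, -2.9]
[-0.0, -0.0007, 0.0019] [-1.4, 0.0, -0.0]
[-0.0, -0.0007, 0.0019] [-1.4, -0.0, 0.0]
[0.0, -0.0007, 0.0019] [-1.4, 0.0, 0.0]
[-0.0, -0.0007, 0.0019] [-1.4, -0.0, 0.0]
[0.0, -0.0007, 0.0019] [-1.4, 0.0, -0.0]
```

Call:
carry_out(moves=[-1,-0.005,-0.0003,0.0001,0,-0.8,-2.9,-1,-0.005,-0.0003,0.0001,0,-0.8,-2.9,-1,-0.005,-0.0003,0.0001,0,-0.8,-2.9,-1,0,0,0,0,0,0,-1,0,0,0,0,0,0])

```text
clock: 10.3
tcp_pos: [0.5571, 0.0164, 0.1204]
orientation: [-0.021, 0.13, 0.983, -0.126]
wrist_force: [0.0, -2.0, -2.8]
finger_gap: 0.007
```

```bash
python3 -c "
from h import *
est()"
```

```text
g_tool 0.102 g_pos 0.108 tilt -0.256 r 0.0949 p [0.5571 0.0164 0.1204] gap 0.0070 F [ 0.  -2.  -2.8] T [-0.23 -0.09 -0.04] t 10.3 q [ 0.02  0.41 -0.08  1.17 -0.24 -1.27]
```

Lower the bar gently towards the striker.

Call:
carry_out(moves=[-1,0,-0.0007,0.0019,-1.4,0,0,-1,0,-0.0007,0.0019,-1.4,0,0,-1,0,-0.0007,0.0019,-1.4,0,0,-1,0,-0.0007,0.0019,-1.4,0,0,-1,0,0,0,0,0,0])

```text
clock: 10.92
tcp_pos: [0.5556, 0.0118, 0.1131]
orientation: [-0.014, 0.132, 0.988, -0.074]
wrist_force: [-0.4, -0.6, -2.9]
finger_gap: 0.0073
```

```bash
python3 -c "
from h import *
est()"
```

```text
g_tool 0.105 g_pos 0.110 tilt -0.151 r 0.0998 p [0.5556 0.0118 0.1131] gap 0.0073 F [-0.4 -0.6 -2.9] T [-0.07 -0.16  0.  ] t 10.925 q [-0.04  0.37 -0.13  1.11 -0.14 -1.34]
```

Call:
carry_out(moves=[-0.7,0,0,0,0,0,0,-0.7,0,0,0,0,0,0,-0.7,-0.0015,0,0,0,-0.1,-0.5,-0.7,-0.0015,0,0,0,-0.1,-0.5,-0.7,-0.001,0,0,0,-0.1,-0.5])

```text
clock: 11.55
tcp_pos: [0.5594, 0.012, 0.1138]
orientation: [-0.013, 0.118, 0.99, -0.074]
wrist_force: [-2.1, -0.7, 1.6]
finger_gap: 0.013
```

```bash
python3 - <<'E'
from h import *
est()
im=wshot("w5")
cv2.imwrite("pics/w5b.png",cv2.convertScaleAbs(cv2.resize(im[50:290,130:390],None,fx=2.5,fy=2.5,interpolation=cv2.INTER_CUBIC),alpha=1.6))
E
```

```text
g_tool 0.074 g_pos 0.073 tilt -0.149 r 0.0982 p [0.5594 0.012  0.1138] gap 0.0130 F [-2.1 -0.7  1.6] T [ 0.03  0.41 -0.1 ] t 11.55 q [-0.04  0.37 -0.13  1.1  -0.14 -1.37]
```

View pics/w5b.png

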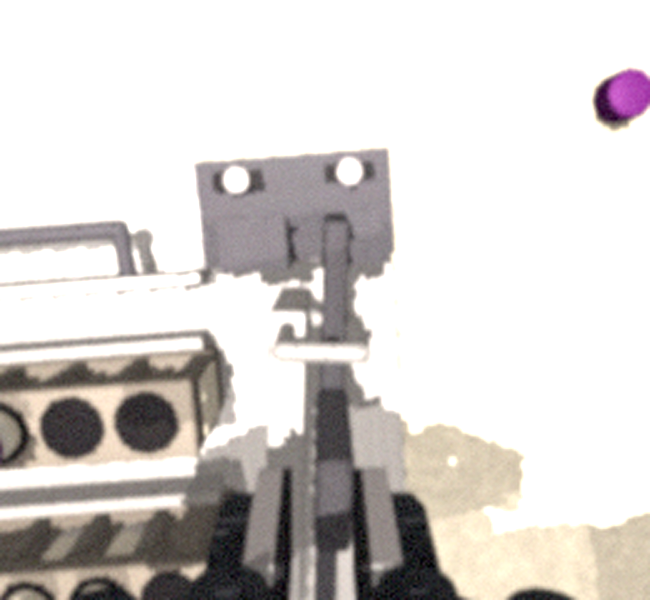

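Call:
carry_out(moves=[-0.7,-0.0015,0,0,0,-0.1,-0.7,-0.7,-0.0015,0,0,0,-0.1,-0.7,-0.7,-0.0015,0,0,0,-0.1,-0.7,-0.7,-0.001,0,0,0,-0.1,-0.5,-0.7,0,0,0,0,0,0])

```text
clock: 12.22
tcp_pos: [0.566, 0.0108, 0.1138]
orientation: [-0.01, 0.093, 0.993, -0.073]
wrist_force: [-0.8, -0.4, 0.7]
finger_gap: 0.0129
```

```bash
python3 -c "
from h import *
est()"
```

```text
g_tool 0.025 g_pos 0.004 tilt -0.148 r 0.0973 p [0.566  0.0108 0.1138] gap 0.0129 F [-0.8 -0.4  0.7] T [ 0.12 -0.01  0.  ] t 12.225 q [-0.04  0.38 -0.12  1.1  -0.15 -1.42]
```

Call:
carry_out(moves=[-0.7,-0.001,0,0,0,0,-0.4,-0.7,-0.001,0,0,0,0,-0.4,-0.7,0,0,0,0,0,0,-0.7,0,0,0,0,0,0,-0.7,0,0,0,0,0,0])

```text
clock: 12.85
tcp_pos: [0.5685, 0.0105, 0.1138]
orientation: [-0.01, 0.086, 0.994, -0.073]
wrist_force: [0.1, -0.4, 0.4]
finger_gap: 0.0125
```

```bash
python3 - <<'E'
from h import *
est()
im=wshot("w6")
cv2.imwrite("pics/w6b.png",cv2.convertScaleAbs(cv2.resize(im[50:290,130:390],None,fx=2.5,fy=2.5,interpolation=cv2.INTER_CUBIC),alpha=1.6))
E
```

```text
g_tool 0.010 g_pos -0.022 tilt -0.148 r 0.0969 p [0.5685 0.0105 0.1138] gap 0.0125 F [ 0.1 -0.4  0.4] T [ 0.14 -0.01 -0.02] t 12.85 q [-0.04  0.38 -0.12  1.1  -0.15 -1.44]
```

View pics/w6b.png

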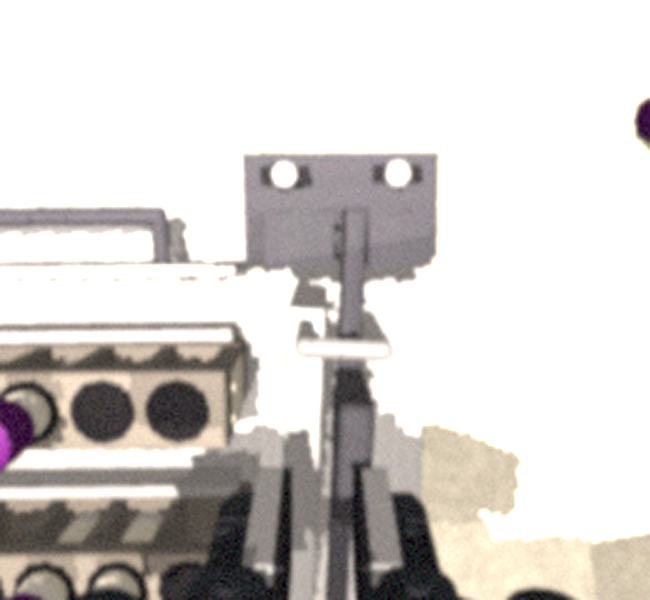

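Call:
carry_out(moves=[-0.7,0.0015,0,0,0,0,0,-0.7,0.0015,0,0,0,0,0,-0.7,0.0015,0,0,0,0,0,-0.7,0.001,0,0,0,0,0,-0.7,0.001,0,0,0,0,0])

```text
clock: 13.52
tcp_pos: [0.5615, 0.0117, 0.1139]
orientation: [-0.01, 0.086, 0.994, -0.073]
wrist_force: [0.7, 0.8, 0.0]
finger_gap: 0.013
```

Call:
carry_out(moves=[-0.7,0.001,0,0,0,0,0,-0.7,0.001,0,0,0,0,0,-0.7,0.001,0,0,0,0,0,-0.7,0.001,0,0,0,0,0,-0.7,0.001,0,0,0,0,0])

```text
clock: 14.15
tcp_pos: [0.5562, 0.0126, 0.114]
orientation: [-0.01, 0.086, 0.994, -0.073]
wrist_force: [0.2, -0.9, -0.6]
finger_gap: 0.0129
```

```bash
python3 -c "
from h import *
est()"
```

```text
g_tool 0.010 g_pos 0.106 tilt -0.148 r 0.0988 p [0.5562 0.0126 0.114 ] gap 0.0129 F [ 0.2 -0.9 -0.6] T [ 0.14 -0.05  0.03] t 14.15 q [-0.04  0.36 -0.15  1.09 -0.15 -1.44]
```

```bash
python3 - <<'E'
from h import *
im=wshot("w7")
a=[cv2.resize(cv2.imread(f"pics/{n}.png")[120:300,190:300],None,fx=2.4,fy=2.4,interpolation=cv2.INTER_CUBIC) for n in("w5","w6","w7")]
cv2.imwrite("pics/w7b.png",cv2.convertScaleAbs(np.hstack(a),alpha=1.8))
E
```

```text
(no output)
```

View pics/w7b.png

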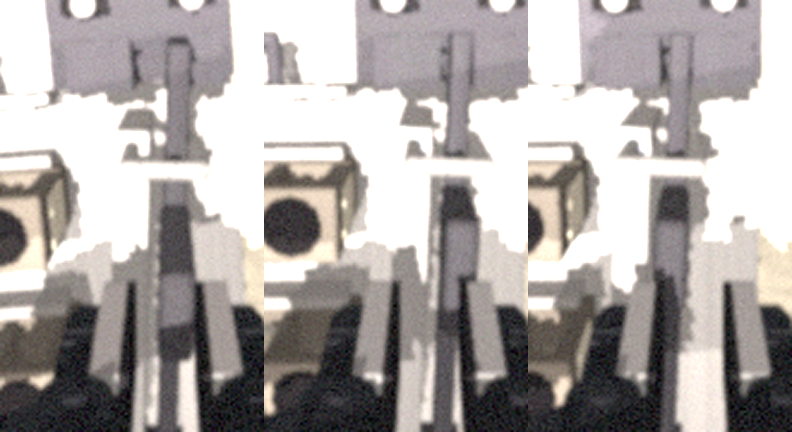

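Call:
carry_out(moves=[-0.7,0.001,0,0,0,0,0,-0.7,0.001,0,0,0,0,0,-0.7,0.001,0,0,0,0,0,-0.7,0.001,0,0,0,0,0,-0.7,0.0015,0,0,0,0,0])

```text
clock: 14.82
tcp_pos: [0.5504, 0.0136, 0.114]
orientation: [-0.01, 0.086, 0.994, -0.073]
wrist_force: [0.8, -1.0, -0.3]
finger_gap: 0.0124
```

```bash
python3 -c "
from h import *
est()
a=cv2.imread('pics/w7.png')
im=wshot('w8');print(abs(im.astype(int)-a).mean())"
```

```text
g_tool 0.010 g_pos 0.166 tilt -0.148 r 0.1002 p [0.5504 0.0136 0.114 ] gap 0.0124 F [ 0.8 -1.  -0.3] T [ 0.12 -0.08  0.02] t 14.825 q [-0.04  0.35 -0.16  1.08 -0.15 -1.43]
10.425033569335938
```

```bash
python3 - <<'E'
from h import *
for n in("w5","w6","w7","w8"):
    g=cv2.cvtColor(cv2.imread(f"pics/{n}.png"),cv2.COLOR_BGR2GRAY)
    print(n,"screws row120:",np.where(g[117:122].mean(0)[180:330]>135)[0][:60]+180)
    for r in (140,145,166,178,215):print(r,"from col 225:",g[r-1:r+2,225:300].mean(0).astype(int).tolist())
E
```

```text
w5 screws row120: [180 181 182 183 184 185 186 187 188 189 190 191 192 193 194 195 196 197
 198 199 200 201 202 203 204 205 206 207 220 221 222 223 224 225 226 227
 228 265 266 267 268 269 270 271 272 273 274 286 287 288 289 290 291 292
 293 294 295 296 297 298]
140 from col 225: [96, 97, 95, 98, 97, 94, 94, 93, 95, 95, 94, 92, 96, 93, 95, 95, 95, 96, 84, 65, 55, 60, 67, 73, 79, 88, 87, 85, 88, 86, 89, 86, 85, 78, 73, 75, 77, 83, 82, 83, 80, 81, 78, 73, 64, 72, 86, 95, 95, 95, 95, 95, 93, 94, 95, 96, 95, 92, 88, 83, 88, 102, 147, 191, 205, 206, 204, 203, 206, 207, 208, 207, 208, 208, 208]
145 from col 225: [95, 95, 96, 94, 95, 97, 98, 94, 95, 94, 93, 95, 93, 97, 93, 94, 94, 95, 88, 72, 50, 53, 75, 85, 86, 85, 86, 87, 85, 84, 87, 86, 86, 79, 67, 75, 82, 87, 88, 84, 82, 83, 80, 71, 59, 60, 70, 83, 85, 86, 85, 85, 85, 86, 86, 84, 83, 85, 83, 83, 84, 94, 129, 178, 199, 202, 205, 207, 208, 209, 206, 204, 202, 199, 200]
166 from col 225: [196, 197, 198, 196, 195, 196, 195, 197, 197, 198, 200, 196, 190, 192, 193, 185, 163, 126, 99, 93, 91, 92, 89, 87, 86, 84, 89, 92, 103, 134, 172, 193, 194
[... 6386 characters left out ...]
5, 221, 220, 191, 126, 75, 72, 84, 107, 124, 120, 98, 83, 81, 84, 83, 81, 80, 74, 62, 64, 78, 82, 78, 79, 72, 75, 79, 82, 78, 88, 120, 169, 192, 195, 197, 193, 191, 190, 189, 191, 192, 192, 190, 191, 192, 193, 191, 189, 189, 182, 187, 205, 209, 210, 206, 206, 205, 205, 205, 205, 205, 205, 203, 204, 208, 214, 215, 215, 213, 211, 210]
215 from col 225: [189, 189, 191, 190, 183, 152, 99, 66, 66, 73, 78, 76, 76, 77, 75, 75, 73, 73, 68, 60, 49, 41, 52, 71, 78, 82, 79, 81, 79, 79, 80, 81, 85, 96, 103, 109, 121, 155, 198, 214, 216, 218, 218, 222, 220, 218, 219, 206, 166, 130, 115, 113, 111, 113, 115, 122, 133, 135, 134, 133, 142, 158, 190, 225, 232, 232, 232, 232, 233, 234, 234, 233, 232, 232, 231]
```

```bash
python3 - <<'E'
from h import *
def wp(name,P):
    K,T=wcam(name);q=np.linalg.inv(T)@np.r_[P,1];q=K@q[:3];return np.round(q[:2]/q[2],0).astype(int).tolist()
for n,g in(("w5",.095),("w6",.02),("w8",.02)):
  for th in(0,.14):
    print(n,th,"tab top nose/hinge end",wp(n,tab(g,th,.116,.124)[0]),wp(n,tab(g,th,.094,.124)[0]),"nose",wp(n,tab(g,th,.158,.08)[0]))
  g=cv2.cvtColor(cv2.imread(f"pics/{n}.png"),cv2.COLOR_BGR2GRAY)
  c={"w5":263,"w6":272,"w8":244}[n];print(" col",c,"rows 125..",g[125:275:3,c-1:c+2].mean(1).astype(int).tolist())
a=[cv2.resize(cv2.imread(f"pics/{n}.png")[130:300,190:310],None,fx=3.3,fy=3.3,interpolation=cv2.INTER_CUBIC) for n in("w6","w8")]
cv2.imwrite("pics/w8b.png",cv2.convertScaleAbs(np.hstack(a),alpha=2))
E
```

```text
w5 0 tab top nose/hinge end [265, 211] [264, 250] nose [264, 133]
w5 0.14 tab top nose/hinge end [265, 232] [264, 270] nose [265, 137]
 col 263 rows 125.. [96, 95, 96, 85, 48, 84, 88, 86, 83, 77, 74, 79, 73, 75, 76, 75, 75, 76, 76, 75, 46, 131, 190, 126, 76, 76, 72, 46, 42, 40, 40, 40, 40, 42, 41, 42, 51, 71, 72, 76, 77, 72, 73, 70, 34, 30, 35, 30, 38, 60]
w6 0 tab top nose/hinge end [268, 209] [267, 248] nose [266, 131]
w6 0.14 tab top nose/hinge end [269, 230] [268, 268] nose [267, 135]
 col 272 rows 125.. [97, 96, 94, 86, 94, 92, 94, 93, 88, 81, 82, 82, 83, 81, 80, 78, 80, 80, 77, 65, 75, 171, 169, 88, 57, 33, 36, 36, 34, 57, 78, 79, 78, 77, 78, 76, 72, 31, 28, 26, 28, 18, 18, 17, 20, 16, 23, 28, 32, 34]
w8 0 tab top nose/hinge end [234, 209] [234, 248] nose [238, 131]
w8 0.14 tab top nose/hinge end [233, 230] [233, 268] nose [237, 135]
 col 244 rows 125.. [94, 98, 96, 85, 92, 90, 94, 92, 93, 87, 85, 83, 83, 81, 82, 82, 81, 85, 81, 67, 69, 170, 174, 95, 52, 31, 33, 34, 34, 41, 61, 61, 60, 59, 57, 57, 47, 33, 31, 29, 24, 25, 20, 18, 18, 20, 17, 13, 16, 16]
```

View pics/w8b.png

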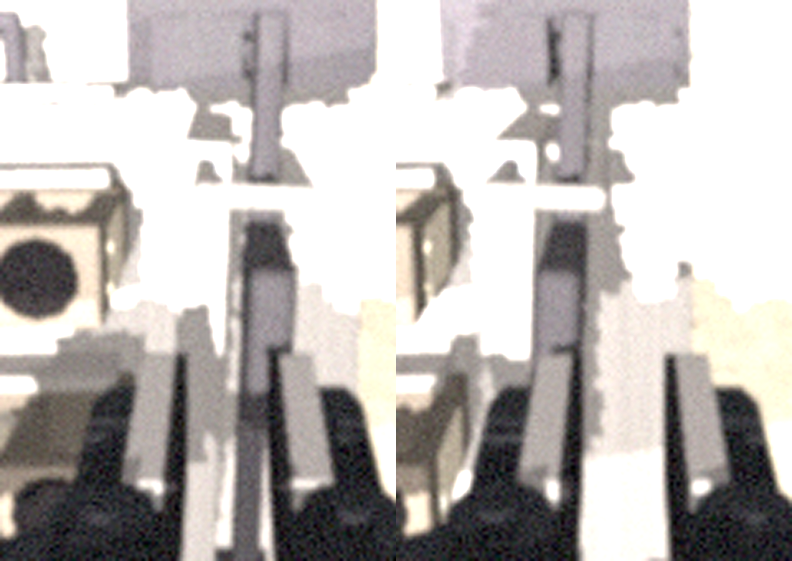

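Call:
carry_out(moves=[-0.7,0,-0.002,-0.01,0,0,0,-0.7,0,-0.003,-0.02,0,0,0,-0.7,0,-0.004,-0.03,0,0,0,-0.7,0,-0.005,-0.035,-3,0,0,-0.7,0,-0.004,-0.02,-5.5,0,0])

```text
clock: 15.5
tcp_pos: [0.5499, 0.0133, 0.2345]
orientation: [-0.005, 0.084, 0.996, 0.002]
wrist_force: [0.1, 0.2, 0.4]
finger_gap: 0.0129
```

```bash
python3 - <<'E'
from h import *
est()
im=wshot("w9")
def wp(P):
    K,T=wcam("w9");q=np.linalg.inv(T)@np.r_[P,1];q=K@q[:3];return np.round(q[:2]/q[2],1).tolist()
for th in(0,.14):print(th,"tab top nose/hinge",wp(tab(.04,th,.116,.124)[0]),wp(tab(.04,th,.094,.124)[0]),"nose",wp(tab(.04,th,.158,.08)[0]),"notch edge",wp(W(-.0955,-.078,.08)))
g=cv2.cvtColor(im,cv2.COLOR_BGR2GRAY);u,v=np.array(wp(tab(.04,0,.105,.124)[0])).astype(int)
print(u,v);print("rows from",v-45,g[v-45:v+45:2,u-1:u+2].mean(1).astype(int).tolist())
for z in (.08,):
    a=np.array(wp(W(-.095,-.078,z))).astype(int);print("bracket row",a,"from",a[0]-35,g[a[1]-1:a[1]+2,a[0]-35:a[0]+35].mean(0).astype(int).tolist())
hb,ha=[wp(W(x,y,.068)) for x,y in((-.046,.028),(-.046,-.028))];print("home hole5 B,A",hb,ha)
for h in(hb,ha):
    x,y=np.array(h).astype(int);s=g[max(y-16,0):y+17,max(x-16,0):x+17];m=np.argwhere(s<55);print("dark centroid",m.mean(0)[::-1]+[max(x-16,0),max(y-16,0)] if len(m) else None,len(m))
E
```

```text
g_tool 0.007 g_pos 0.169 tilt 0.004 r 0.1007 p [0.5499 0.0133 0.2345] gap 0.0129 F [0.1 0.2 0.4] T [-0.05 -0.05  0.  ] t 15.5 q [-0.12  0.27  0.03  1.34  0.   -1.53]
0 tab top nose/hinge [244.7, 161.6] [244.3, 184.6] nose [246.9, 110.2] notch edge [247.2, 117.8]
0.14 tab top nose/hinge [244.2, 173.6] [243.9, 195.7] nose [246.3, 114.2] notch edge [247.2, 117.8]
244 173
rows from 128 [127, 96, 71, 72, 76, 114, 119, 85, 69, 73, 149, 166, 100, 57, 34, 36, 35, 41, 77, 88, 90, 88, 88, 90, 88, 89, 85, 88, 80, 56, 51, 51, 51, 48, 49, 51, 50, 54, 53, 58, 55, 55, 55, 54, 54]
bracket row [246 117] from 211 [215, 197, 186, 184, 186, 186, 186, 167, 124, 86, 79, 76, 81, 81, 77, 80, 78, 79, 81, 78, 79, 79, 77, 79, 78, 79, 77, 78, 78, 77, 68, 52, 48, 63, 74, 77, 78, 77, 73, 65, 69, 77, 80, 79, 80, 77, 80, 80, 79, 78, 77, 77, 76, 77, 78, 76, 79, 78, 79, 83, 114, 154, 179, 189, 193, 196, 199, 201, 198, 194]
home hole5 B,A [206.5, 211.0] [203.3, 163.8]
dark centroid [205.62751678 205.84228188] 298
dark centroid [201.14814815 161.38271605] 243
```

```bash
python3 -c "
from workcell import env
print(env.hand_in())"
```

```text
the job is handed in; nothing more can be done
None
```

The job is handed in at about 15.5 s: the rack is home and the gate looks latched, though my pull test of the latch was not valid.

**What I did**
- I pushed the rack home with the gate open. It stopped dead at about 11 N.
- I gripped the thumb tab, raised the bar to about 0.25 rad and swung the gate in.
- I set the bar down on the striker and opened the fingers to a loose 13 mm. I then eased the gate in until the bar dropped; the readings between steps were about 2 N or less at the wrist.
- I then withdrew straight up.

**What the last checks showed**
- **Bar down:** the tab's top lay at image rows 164–184. My model gives 162–185 with the bar fully down and 174–196 with it resting on the striker.
- **Bar in the notch:** the bar kept the same place beside the notch edge and bracket screws in three pictures after the drop.
- **Rack home:** its end hole lines up with the already-home rack's to about 1 mm.
- **Let go:** the wrist force was close to zero, with the gripper about 10 cm above the tab.

**What disagreed**
- **Pull test:** I tried to pull the gate outwards to prove the latch, but the inner finger passed over or behind the lowered tab without loading it (under 1 N). That the gate is latched therefore rests on the pictures alone.
- **Gate angle:** the bar sat about 3–4 mm further out than I first reckoned. That puts the shut gate at about 0.04 rad instead of the 0.02 I took from the pictures, which is within the bracket's stated play.

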